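# Let one cell out of the kiosk's dispenser

## Robot

A 6-joint arm with a two-finger parallel gripper is mounted at the origin on the work surface. World frame = base frame: x ahead of the robot, y to its left, z up, the work surface at z = 0. Lengths are in mm, angles in rad, forces in N, time in s.
With the tool pointing down it reaches from about 300 to 875 mm from the base axis. Payload 6.4 kg.
Tool frame: the origin (TCP) lies at the very end of the fingers, on their centre line; the grasp point (between the pads) lies robot.grip_point_offset behind it (robot.grip_point_offset is the distance from the TCP to the grasp point, in mm); z points along the fingers, x is the direction in which the jaws open and shut, and the axes are right-handed (so a half turn about z gives the same grasp; the last joint's range is limited). The gripper opens to 88 mm and grips with 3 to 60 N. Pads are 18 mm wide; open, the fingers measure 123 mm over their backs; the gripper's body (75 mm by 187 mm) begins 45 mm behind the grasp point.
Start: joints at [0.994, 0.181, 1.607, -0, 1.354, -0.206], TCP at [208.347, 535.941, 238.714] pointing down, gripper open.
Joint ranges: [-2.99, 2.99], [-0.89, 2.07], [0.3, 2.58], [-1.14, 4.28], [0, 2.63], [-3.12, 3.12]. Speed limits (rad/s): [2.57, 2.57, 3.01, 3.14, 3.14, 3.14].

## Interface

Orientations are given as a unit quaternion [w, x, y, z].
In Python, from rig import robot gives the robot as it stands.
- The arm moves only by the shell command python3 -m inch 'ROWS' [FORCE]. ROWS is JSON, one flat list of numbers, 7 for each row, row after row: the turn, a rotation vector about the world's x, y, z in rad, then the shift along the world's x, y, z in m, then the finger opening in m, from 0 to 0.0881. A call has 1 to 20 rows; each row shifts and turns the commanded pose from where the row before left it; what a row does not reach is not made up. A row lasts 1/12 s, in which the tool goes at most 41.7 mm and 7.16 degrees, less where a joint would pass 70% of its speed; a pose out of reach is approached as far as the arm can. A call with a gripper value outside its range is refused whole. The fingers move at their own pace and stop on an object; FORCE is the grip in N (left out, the last holds). Time passes only in rows, so rows that do not move let the fingers close. It gives the time, the measured TCP pose, the force and the opening at its end, in the units of the state.
- robot.sense(): the state, without advancing time (a new reading comes with each control period).
- robot.get_image(name): name is "scene" or "side" or "wrist"; returns the picture (384x512x3 uint8, red, green, blue); there is no depth.
- robot.camera_model(name): a dict with "camera_matrix" (3x3 intrinsics, pixels), "rvec" (rotation vector, rad) and "tvec" (3), from world to camera coordinates, as OpenCV has them. Camera axes: x right, y down, z forward; pixel columns grow to the right and rows downward; lengths in mm; the calibration is good to about 2 mm. A picture is of the moment at which its call begins: read the wrist's pose just before it. camera_model takes no time and is no camera call; for the wrist camera it gives the pose at the moment of the call.
- robot.close_job(): hands the job in, once; it reports no verdict.
Trained networks look in the newest picture that a camera, given by its name, has taken for a name from the list of things; names that differ only in an ending like _2 or _b are one class to them, and where a whole thing is asked for, a point or a joint stands for the part that bears it (a point fixed in the world has none). Each returns a list of dicts, best first, with "conf" (0 to 1); they miss things now and then, are a little off and sometimes report something else, mostly with a low value. They report only what shows in the picture. A call takes as long as a camera call. They do not tell look-alikes from the thing itself.
- robot.find_in(target, camera): "position" ([x, y, z] in mm, in the coordinates of the camera as it stood for that picture, good to about 4 mm: the middle of the surface that is visible of it).
- robot.tip_of(target, camera): "position" ([x, y, z] in mm, in the coordinates of the camera as it stood for that picture, good to about 4 mm: a listed point, or the origin of a listed thing).
The state is a dict: "time": time; "q": joint angles; "joint_velocities": joint speeds; "joint_torque": joint torques, N m; "tool_pos": TCP position; "ee_rot": TCP orientation; "contact_force": force on the tool from outside, world axes, zero at the start; "wrist_torque": the same for the moment, N m; "width": finger opening in mm.
Only numpy, scipy, OpenCV 4.12 (cv2) and the standard library are available. Lean on these libraries where they do the work, as an engineer would, in place of code of your own. Each camera call takes 0.05 s, during which the arm holds its last target.

## Task

A customer wants the round cell with the red jacket: press down the red paddle of its rocking lever with your fingertips so that the chrome gate at the other end lifts, keep it down until the red cell has rolled into the catch below, then let go so that the gate drops shut behind it. Touch neither the gate nor the cells themselves, leave the dispenser with the blue paddle alone, and do not disturb or pick up anything else on the bench.

Things in the scene. Friction and masses are not known exactly. Their poses are not given: they have to be found in the camera images.
- disp_red: grey cell dispenser with the red paddle, fixed to the bench. Origin on the bench under the lever's pivot, an axle along y at z = 85 mm, y = 20 mm. Paddle on the -x side (x = -100 mm, y = 20 mm); cell lane on the +x side between cheeks 72 mm apart (x = 74 to 146 mm, tops at z = 56 mm), falling 8 degrees towards -y: back wall at y = 86, gate at y = 20, red end wall at y = -86 mm
- catch_red (a point): where a released cell's centre comes to rest, against the red end wall at the foot of the lane of the dispenser with the red paddle (its x = 110, y = -69, z = 34 mm). The catch is the lane below the gate
- lever_red (a joint): angle (rad) of the rocking lever with the red paddle: 0 at rest (paddle up, gate down), 0.40 paddle fully down (stop). A return spring needs about 2 N on the paddle to start and about 5 N to hold it fully down; let go, it springs back to 0. The gate lets the cell past only above about 0.27
- press_red (a point): middle of the top face of the red plastic paddle (36 mm along the lever x 38 x 8 mm, nearly level) on the near end of the lever; about 107 mm above the bench at rest and about 39 mm lower (moving almost straight down) at the lever's stop
- gate_red (a point): middle of the lower edge of the low chrome wire gate (44 mm wide, 37 mm high, 4 mm thick) that hangs from the far end of the lever with the red paddle; about 40 mm above the bench when shut
- cell_red: round cell with a red jacket, 33 mm diameter, 58 mm long, lying across the lane of the dispenser with the red paddle, stopped by the gate; it rolls down by itself within about 1 s once the gate is up. Origin at its centre, x along its length
- disp_blue: grey cell dispenser with the blue paddle, fixed to the bench. Origin on the bench under the lever's pivot, an axle along y at z = 85 mm, y = 20 mm. Paddle on the -x side (x = -100 mm, y = 20 mm); cell lane on the +x side between cheeks 72 mm apart (x = 74 to 146 mm, tops at z = 56 mm), falling 8 degrees towards -y: back wall at y = 86, gate at y = 20, blue end wall at y = -86 mm
- catch_blue (a point): where a released cell's centre comes to rest, against the blue end wall at the foot of the lane of the dispenser with the blue paddle (its x = 110, y = -69, z = 34 mm). The catch is the lane below the gate
- lever_blue (a joint): angle (rad) of the rocking lever with the blue paddle: 0 at rest (paddle up, gate down), 0.40 paddle fully down (stop). A return spring needs about 2 N on the paddle to start and about 5 N to hold it fully down; let go, it springs back to 0. The gate lets the cell past only above about 0.27
- press_blue (a point): middle of the top face of the blue plastic paddle (36 mm along the lever x 38 x 8 mm, nearly level) on the near end of the lever; about 107 mm above the bench at rest and about 39 mm lower (moving almost straight down) at the lever's stop
- gate_blue (a point): middle of the lower edge of the low chrome wire gate (44 mm wide, 37 mm high, 4 mm thick) that hangs from the far end of the lever with the blue paddle; about 40 mm above the bench when shut
- cell_blue: round cell with a blue jacket, 33 mm diameter, 58 mm long, lying across the lane of the dispenser with the blue paddle, stopped by the gate; it rolls down by itself within about 1 s once the gate is up. Origin at its centre, x along its length
- alarm: mustard plastic smoke alarm, a disc 110 mm across, 36 mm high. Bystander; origin under its middle
- nine_volt: square nine-volt cell, copper and dark, 26 x 17 x 49 mm, standing. Bystander; origin under its middle
- socket: white ceramic bulb socket, 54 mm across the foot, 43 mm high. Bystander; origin under its middle
- screwdriver: small steel screwdriver with a black handle, lying on the bench, 160 mm long. Bystander; origin under its middle, x along its length
- carton: cardboard bulb carton with a yellow band, 60 x 60 x 95 mm, standing. Bystander; origin under its middle
- torch: aluminium hand torch standing on its head, 50 mm across, 120 mm high. Bystander; origin under its middle
There are look-alikes about, which are no part of the job. Leave any white look-alike of the cell_red alone.

How it is judged:
By the outcome, as a careful person would: the job done as asked, in the order asked, and still so for the second after the job is handed in, with the robot touching nothing.
It also fails if it takes over 35 s, if anything falls off the work surface, if the arm or the gripper's body presses on something with over 40 N, if the wrist force passes 120 N, or if a joint passes its speed limit or range.

## Working session

There is one attempt and no reset: what is moved stays moved. The work goes in short steps, Python scripts to look and compute and a shell command to move; the robot and the scene stay as the last step left them, time stands still between calls to the robot, and variables do not carry over. Pictures are saved under pics/ and viewed, and the job is handed in when it is done.

```bash
ls; mkdir -p pics; python3 - <<'E'
from rig import robot
import cv2
s=robot.sense(); print(s['time'],s['tool_pos'],s['ee_rot'],s['width'],robot.grip_point_offset)
for n in ("scene","side"):
    im=robot.get_image(n); cv2.imwrite(f"pics/{n}0.png",im[:,:,::-1])
E
```

```text
pics
0.0 [208.05058062 535.46733141 237.84869861] [ 3.24430320e-04  8.25345676e-01  5.64627113e-01 -7.95450198e-04] 88.0317107875368 18.700000000000003
```

View pics/scene0.png

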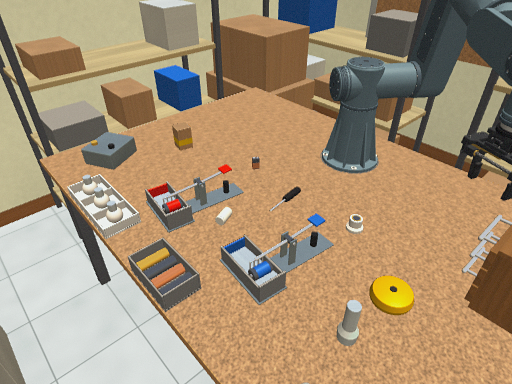

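View pics/side0.png

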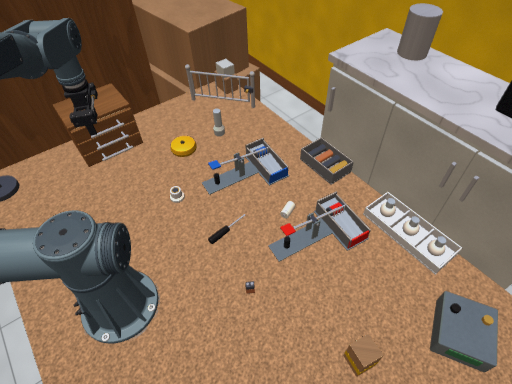

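The scene view shows the red paddle at (226,169), the red cell at (173,205), the blue paddle at (316,220) and a loose white cell at (224,215). In the side view the red paddle is at (288,229).

```bash
cat > h.py <<'E'
from rig import robot
import numpy as np, cv2
def w(cam,p):
    m=robot.camera_model(cam); R=cv2.Rodrigues(np.array(m['rvec'],float))[0]
    return R.T@(np.array(p,float)-np.array(m['tvec'],float).ravel())
def px(cam,p):
    m=robot.camera_model(cam)
    return cv2.projectPoints(np.array([p],float),np.array(m['rvec'],float),np.array(m['tvec'],float),np.array(m['camera_matrix'],float),None)[0].ravel()
E
python3 - <<'E'
from h import *
for c in ("scene","side"):
  for t in ("press_red","disp_red","gate_red","cell_red","catch_red","press_blue"):
    for d in robot.tip_of(t,c)[:2]:
        p=w(c,d['position']); print(c,t,round(d['conf'],2),p.round(1),px(c,p).round())
print(robot.sense()['time'])
# triangulate paddle red blob
P=[];pts=[]
for c in ("scene","side"):
    im=robot.get_image(c).astype(int)
    m=((im[...,0]>180)&(im[...,1]<60)&(im[...,2]<60)).astype(np.uint8)
    n,l,st,ce=cv2.connectedComponentsWithStats(m)
    print(c,[(st[i][4],ce[i].round(1).tolist(),st[i][:4].tolist()) for i in range(1,n) if st[i][4]>8])
E
```

```text
scene press_red 0.52 [ 525.5 -144.8  107.2] [225. 168.]
scene press_red 0.32 [ 622.1 -181.8   -0. ] [198. 199.]
scene disp_red 0.65 [ 624.1 -180.5    1.6] [198. 199.]
scene disp_red 0.56 [490.5 233.3 104.3] [317. 218.]
scene gate_red 0.61 [ 733.5 -171.1   37.3] [171. 206.]
scene cell_red 0.67 [620.4 -39.4  19.2] [223. 214.]
scene cell_red 0.6 [ 737.1 -154.9   48.9] [172. 206.]
scene catch_red 0.71 [ 720.1 -263.6   34.7] [160. 192.]
scene press_blue 0.97 [496.1 236.1 104.8] [317. 219.]
scene press_blue 0.67 [405.8  31.   -0.8] [285. 202.]
side press_red 0.7 [ 524.1 -149.1  113.1] [288. 228.]
side disp_red 0.78 [ 616.  -177.9   -1.7] [313. 239.]
side gate_red 0.82 [ 735.5 -174.7   40.4] [339. 214.]
side gate_red 0.56 [ 736.1 -153.1   54.5] [335. 207.]
side cell_red 0.51 [ 733.6 -155.1   53.6] [335. 208.]
side catch_red 0.82 [ 720.8 -259.8   30.1] [354. 234.]
0.7
scene [(np.int32(63), [224.5, 168.4], [218, 165, 14, 8]), (np.int32(79), [173.6, 204.2], [167, 199, 14, 11])]
side [(np.int32(33), [335.5, 205.4], [330, 203, 12, 6]), (np.int32(100), [287.4, 229.0], [281, 224, 14, 11]), (np.int32(12), [364.5, 232.6], [361, 231, 8, 5])]
```

The networks and the colour blobs agree: the red press point is at about (525,-147,107) and the dispenser is yawed about -7°. I'll travel high with the fingers closed and the jaw axis turned to lie along the dispenser's y.

```bash
python3 -m inch '[0,0,0.012,0.008,-0.017,0,0, 0,0,0.012,0.013,-0.028,0,0, 0,0,0.012,0.016,-0.034,0,0, 0,0,0.012,0.016,-0.034,0,0, 0,0,0.012,0.016,-0.034,0,0, 0,0,0.012,0.016,-0.034,0,0, 0,0,0.012,0.016,-0.034,0,0, 0,0,0.012,0.016,-0.034,0,0, 0,0,0.012,0.016,-0.034,0,0, 0,0,0.012,0.016,-0.034,0,0, 0,0,0.012,0.016,-0.034,0,0, 0,0,0.012,0.016,-0.034,0,0, 0,0,0.012,0.016,-0.034,0,0, 0,0,0.012,0.016,-0.034,0,0, 0,0,0.012,0.016,-0.034,0,0, 0,0,0.012,0.016,-0.034,0,0, 0,0,0.012,0.016,-0.034,0,0, 0,0,0.012,0.016,-0.034,0,0, 0,0,0.012,0.013,-0.028,0,0, 0,0,0.012,0.008,-0.017,0,0]' 20
```

```text
time: 2.47
tool_pos: [507.3, -101.4, 238.8]
ee_rot: [0.001, 0.752, 0.659, -0.0]
contact_force: [-0.1, 0.1, 0.6]
width: 0.6
```

Now over the paddle and down to about z = 150, then look.

```bash
python3 -m inch '[0,0,0,0.009,-0.023,-0.02,0, 0,0,0,0.009,-0.023,-0.025,0, 0,0,0,0,0,-0.025,0, 0,0,0,0,0,-0.015,0, 0,0,0,0,0,0,0, 0,0,0,0,0,0,0]'; python3 - <<'E'
from h import *
ims=[robot.get_image(c) for c in ("scene","side","wrist")]
cv2.imwrite("pics/a.png",cv2.hconcat([cv2.resize(ims[0][120:240,130:290],(400,300),interpolation=2),cv2.resize(ims[1][170:290,230:390],(400,300),interpolation=2)])[:,:,::-1])
cv2.imwrite("pics/aw.png",ims[2][:,:,::-1])
for c in ("scene","side","wrist"):
    for t in ("press_red","gate_red"):
        for d in robot.tip_of(t,c)[:2]:
            print(c,t,round(d['conf'],2),w(c,d['position']).round(1))
s=robot.sense();print(s['time'],s['tool_pos'],px("wrist",s['tool_pos']))
E
```

```text
time: 2.97
tool_pos: [523.8, -143.9, 153.1]
ee_rot: [-0.001, 0.752, 0.659, -0.0]
contact_force: [0.0, -0.3, -0.1]
width: 0.4
scene press_red 0.61 [492.5 492.5  -3.3]
scene press_red 0.57 [ 529.6 -144.7  104.7]
scene gate_red 0.67 [ 729.6 -171.5   37.7]
side press_red 0.56 [ 524.9 -148.4  112.3]
side press_red 0.39 [410.9  27.    2.4]
side gate_red 0.63 [ 734.5 -176.6   39.3]
wrist press_red 0.67 [ 519.6 -146.7  108. ]
3.4167 [ 524.64401335 -144.06438514  154.37695032] [255.29897945 230.04961912]
```

View pics/a.png

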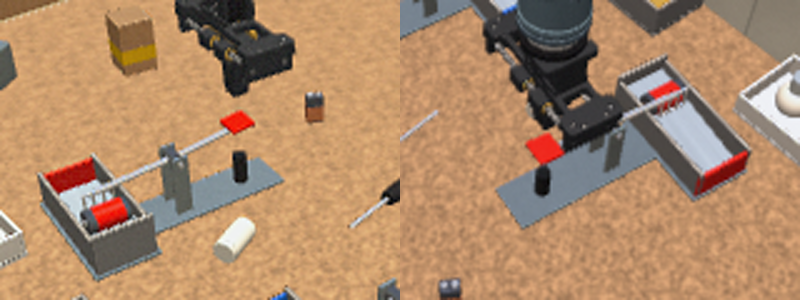

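View pics/aw.png

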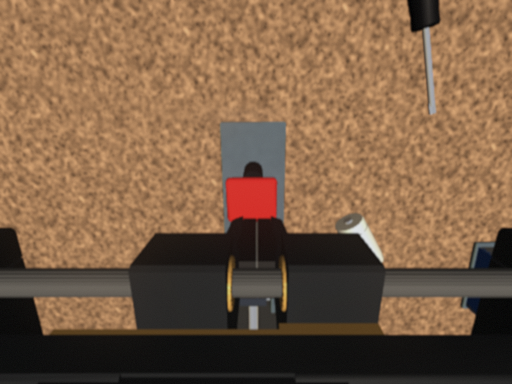

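The wrist view shows the red paddle at (252,199), with its lower edge at row 218 and the tips at about (255,230). I'll work out where the paddle's corners should project.

```bash
python3 - <<'E'
from h import *
for p in [(524.6,-147,107),(506.6,-145,107),(524.6,-128,107),(524.6,-166,107),(542,-147,107)]: print(p,px("wrist",p).round(1))
# paddle far edge: intersect pixels (227,178),(277,178),(252,218) with z=107
m=robot.camera_model("wrist");K=np.array(m['camera_matrix']);R=cv2.Rodrigues(np.array(m['rvec'],float))[0];t=np.array(m['tvec'],float).ravel()
C=-R.T@t
for u in [(227.5,178),(276,178),(226.5,218),(278,218)]:
    d=R.T@np.linalg.inv(K)@np.array([*u,1.]); print(u,(C+d*(107-C[2])/d[2]).round(1))
E
```

```text
(524.6, -147, 107) [251.8 202.6]
(506.6, -145, 107) [251.1 179.2]
(524.6, -128, 107) [277.1 199.5]
(524.6, -166, 107) [226.7 205.7]
(542, -147, 107) [254.9 223.8]
(227.5, 178) [ 503.5 -161.9  107. ]
(276, 178) [ 508.1 -126.9  107. ]
(226.5, 218) [ 534.4 -167.7  107. ]
(278, 218) [ 539.5 -128.9  107. ]
```

The paddle centre is at about (523.7,-146.7). I'll shift -3 mm in y, approach, then press.

```bash
python3 -m inch '[0,0,0,-0.001,-0.003,-0.02,0, 0,0,0,0,0,-0.017,0, 0,0,0,0,0,-0.008,0, 0,0,0,0,0,-0.008,0, 0,0,0,0,0,-0.008,0, 0,0,0,0,0,-0.008,0, 0,0,0,0,0,-0.007,0, 0,0,0,0,0,-0.005,0, 0,0,0,0,0,0,0, 0,0,0,0,0,0,0]'; python3 - <<'E'
from h import *
ims=[robot.get_image(c) for c in ("scene","side")]
cv2.imwrite("pics/b.png",cv2.hconcat([cv2.resize(ims[0][120:240,130:290],(400,300),interpolation=2),cv2.resize(ims[1][170:290,230:390],(400,300),interpolation=2)])[:,:,::-1])
E
```

```text
time: 4.25
tool_pos: [523.9, -147.2, 73.1]
ee_rot: [0.0, 0.752, 0.659, 0.0]
contact_force: [-0.9, 0.6, 5.1]
width: 0.5
```

View pics/b.png

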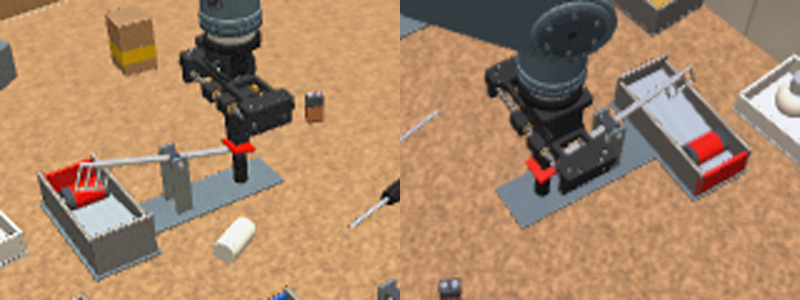

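The gate is up and the red cell has already rolled towards the red end wall. It shows at (705,145) in the right half. I'll hold until it settles.

```bash
python3 -m inch '[0,0,0,0,0,0,0, 0,0,0,0,0,0,0, 0,0,0,0,0,0,0, 0,0,0,0,0,0,0, 0,0,0,0,0,0,0, 0,0,0,0,0,0,0, 0,0,0,0,0,0,0, 0,0,0,0,0,0,0, 0,0,0,0,0,0,0, 0,0,0,0,0,0,0, 0,0,0,0,0,0,0, 0,0,0,0,0,0,0]'; python3 - <<'E'
from h import *
ims=[robot.get_image(c) for c in ("scene","side")]
cv2.imwrite("pics/c.png",cv2.hconcat([cv2.resize(ims[0][120:240,130:290],(400,300),interpolation=2),cv2.resize(ims[1][170:290,230:390],(400,300),interpolation=2)])[:,:,::-1])
for c in ("scene","side"):
    for t in ("cell_red","catch_red"):
        for d in robot.tip_of(t,c)[:2]:
            print(c,t,round(d['conf'],2),w(c,d['position']).round(1))
E
```

```text
time: 5.35
tool_pos: [523.9, -147.2, 73.4]
ee_rot: [0.001, 0.752, 0.659, 0.0]
contact_force: [-0.8, 0.3, 4.6]
width: 0.4
scene cell_red 0.58 [621.3 -40.3  17.5]
scene cell_red 0.44 [ 726.5 -262.4   33.3]
scene catch_red 0.78 [ 718.9 -262.4   32.2]
scene catch_red 0.21 [408.   29.8   0. ]
side cell_red 0.6 [ 722.8 -261.3   34.1]
side catch_red 0.6 [ 720.2 -258.2   34.7]
```

View pics/c.png

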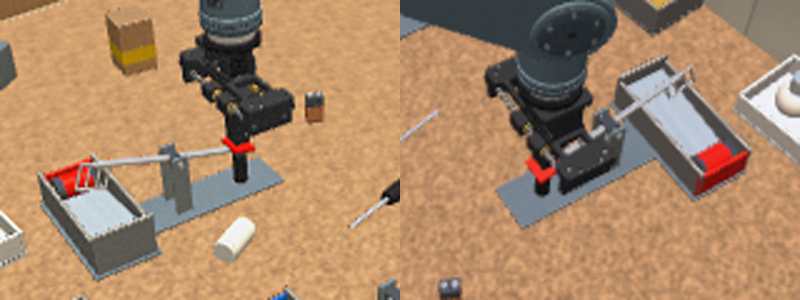

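The cell now lies against the end wall, at (718,160) in the right half, and its measured position matches the catch. Releasing straight up.

```bash
python3 -m inch '[0,0,0,0,0,0.006,0, 0,0,0,0,0,0.008,0, 0,0,0,0,0,0.008,0, 0,0,0,0,0,0.008,0, 0,0,0,0,0,0.01,0, 0,0,0,0,0,0.02,0, 0,0,0,0,0,0.03,0, 0,0,0,0,0,0.03,0, 0,0,0,0,0,0.03,0, 0,0,0,0,0,0.02,0, 0,0,0,0,0,0,0, 0,0,0,0,0,0,0, 0,0,0,0,0,0,0, 0,0,0,0,0,0,0]'; python3 - <<'E'
from h import *
ims=[robot.get_image(c) for c in ("scene","side")]
cv2.imwrite("pics/d.png",cv2.hconcat([cv2.resize(ims[0][120:300,130:370],(400,300),interpolation=2),cv2.resize(ims[1][120:300,160:400],(400,300),interpolation=2)])[:,:,::-1])
for c in ("scene","side"):
    for t in ("cell_red","gate_red","press_red"):
        for d in robot.tip_of(t,c)[:2]:
            print(c,t,round(d['conf'],2),w(c,d['position']).round(1))
E
```

```text
time: 6.82
tool_pos: [522.4, -146.5, 240.9]
ee_rot: [-0.001, 0.752, 0.659, -0.001]
contact_force: [-0.0, -0.1, -0.5]
width: 0.6
scene cell_red 0.72 [ 722.8 -260.9   34.6]
scene cell_red 0.44 [622.1 -35.6  19.8]
scene gate_red 0.85 [ 732.  -174.    38.2]
scene press_red 0.68 [ 524.5 -148.9  106.9]
scene press_red 0.41 [670.3 483.1  -0.7]
side cell_red 0.66 [619.7 -38.5  15.7]
side cell_red 0.55 [ 721.9 -260.9   34.2]
side gate_red 0.62 [ 734.7 -174.5   39.9]
side gate_red 0.34 [694.8 125.4  34.1]
side press_red 0.89 [ 524.4 -147.9  109.7]
```

View pics/d.png

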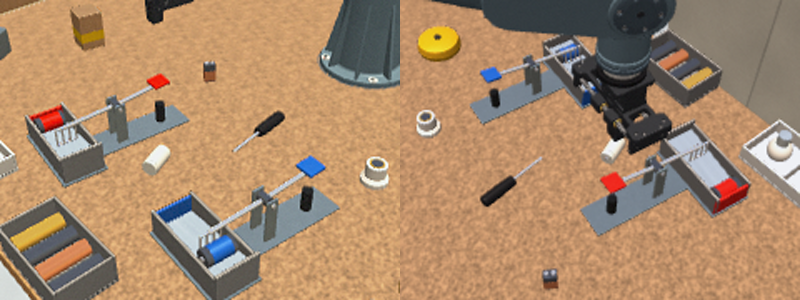

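The lever is back at rest and the gate is shut. The red cell is in the catch at (45,118) in the left half, and the blue dispenser and the white cell have not moved. Handing in.

```bash
python3 -c "
from rig import robot
print(robot.close_job())"
```

```text
the job is handed in; nothing more can be done
None
```

The red cell is in the catch and the gate has dropped shut behind it. I pressed the red paddle down about 34 mm with closed fingertips (about 5 N), held it until the cell settled, then let go straight up. I handed the job in at about 7 s.

- **Cell:** measured at about (722, -261, 34) mm. That is within about 4 mm of the catch point in each axis.
- **Lever and gate:** the paddle is back at about 107–110 mm and the gate's lower edge at about 38–40 mm, which matches rest and shut.
- **Rest of the bench:** in the last pictures the blue dispenser and the bystanders in view look unmoved. The white look-alike cell also measures where it was. The torch and the carton were not both in the last crops, but the arm passed well above everything. The arm ended clear at z = 241 mm with no contact force.
- **Disagreements:** the networks sometimes reported the white cell as `cell_red`, and gave a few stray low-confidence hits elsewhere. I checked these against the pictures and ignored them.

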